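# Make up the welcome tray in the coffee corner

### The job

Make up the welcome tray: stand every knocked-over tea tin upright again so that all tins stand in one line along the middle of the tray's far bay, and move every coaster from the rack into the tray's near bay, lying flat side by side, none overlapping. The coasters lie too snugly between the rack's rails to be gripped until one end has been slid out over the rack's edge; they are ceramic and chip if dropped or flung, and the cup, plant and jar must be left where they stand.

Things in the scene. Friction and masses are not known exactly. Their poses are not given: they have to be found in the camera images.
- rack: fixed dark wood block 165 (x) x 238 (y) mm with 3 lanes along x, centred at y = -76, 0, +76 mm, each 66 mm wide, open at both ends, floor 45 mm above the worktop; rails 10 mm wide and 10 mm higher beside each lane. Origin: centre of underside; x points away from the robot along the lanes; front edge (robot side) at x = -82.5 mm, back at +82.5
- tray: fixed wooden tray 300 (x) x 350 (y) mm, floor top 8 mm above the worktop; rims and a divider 10 mm thick, 10 mm above the floor. Origin: centre of underside; x points away from the robot. The divider along y at x = 0 parts the near bay (coasters) from the far bay (tins), each 135 x 330 mm inside
- row (a point): point on the floor of the tray's far bay, at its centre; axes as the tray's. The line of the tins runs through it along the tray's y
- bay (a point): point on the floor of the tray's near bay, at its centre; axes as the tray's
- coaster0: thin flat white ceramic coaster 110 (x) x 60 (y) x 6 (z) mm, about 90 g, may be absent. Origin: its centre. At the start it lies lengthwise in a lane of the rack, not overhanging, 3 mm play to each rail. Slides along the lane when pushed from behind or dragged from above; stays on the rack while under half its length overhangs
- coaster1: thin flat white ceramic coaster 110 (x) x 60 (y) x 6 (z) mm, about 90 g, may be absent. Origin: its centre. At the start it lies lengthwise in a lane of the rack, not overhanging, 3 mm play to each rail. Slides along the lane when pushed from behind or dragged from above; stays on the rack while under half its length overhangs
- coaster2: thin flat white ceramic coaster 110 (x) x 60 (y) x 6 (z) mm, about 90 g, may be absent. Origin: its centre. At the start it lies lengthwise in a lane of the rack, not overhanging, 3 mm play to each rail. Slides along the lane when pushed from behind or dragged from above; stays on the rack while under half its length overhangs
- tin0: square blue tea tin, steel lid band, 58 x 58 x 120 mm, about 200 g, centre of mass 15 mm from its middle towards the bottom: rights itself if left leaning less than about 30 degrees. Origin: its middle; z points to the lid. It lies on its side at the start, lid pointing away from the robot; may be absent
- tin1: square blue tea tin, steel lid band, 58 x 58 x 120 mm, about 200 g, centre of mass 15 mm from its middle towards the bottom: rights itself if left leaning less than about 30 degrees. Origin: its middle; z points to the lid. It stands upright at the start
- tin2: square blue tea tin, steel lid band, 58 x 58 x 120 mm, about 200 g, centre of mass 15 mm from its middle towards the bottom: rights itself if left leaning less than about 30 degrees. Origin: its middle; z points to the lid. It lies on its side at the start, lid pointing away from the robot; may be absent
- cup: bystander: black lidded travel cup, 77 mm across, 124 mm tall, standing; origin at its underside
- plant: bystander: white pot 84 mm across with grass, about 150 mm tall, standing; origin at its underside
- jar: bystander: amber jar 72 mm across, 100 mm tall, standing; origin at its underside
Not all that is in view belongs to the job. Leave any pink or purple look-alike of the tin2 alone.

How it is judged (in metres and radians):
At the end, for the whole second after the job is handed in: Every tin present stands upright (within 0.1 rad) on the floor of the tray's far bay, its middle within 20 mm of the bay's long centre line; every coaster present lies flat (within 0.07 rad) on the floor of the near bay, none on a rim or on another; all released and at rest (angle between each of tin0, tin1, tin2's own z axis and vertical below 0.1 rad and linear speed of each of tin0, tin1, tin2, coaster0, coaster1, coaster2 below 0.03 m/s and x of tin0 in the frame of row between -0.02 and 0.02 m and y of tin0 in the frame of row between -0.14 and 0.14 m and z of tin0 in the frame of row between 0.05 and 0.066 m and x of tin1 in the frame of row between -0.02 and 0.02 m and y of tin1 in the frame of row between -0.14 and 0.14 m and z of tin1 in the frame of row between 0.05 and 0.066 m and x of tin2 in the frame of row between -0.02 and 0.02 m and y of tin2 in the frame of row between -0.14 and 0.14 m and z of tin2 in the frame of row between 0.05 and 0.066 m and angle between each of coaster0, coaster1, coaster2's own z axis and vertical below 0.07 rad and x of coaster0 in the frame of bay between -0.045 and 0.045 m and y of coaster0 in the frame of bay between -0.14 and 0.14 m and z of coaster0 in the frame of bay between -0.001 and 0.007 m and x of coaster1 in the frame of bay between -0.045 and 0.045 m and y of coaster1 in the frame of bay between -0.14 and 0.14 m and z of coaster1 in the frame of bay between -0.001 and 0.007 m and x of coaster2 in the frame of bay between -0.045 and 0.045 m and y of coaster2 in the frame of bay between -0.14 and 0.14 m and z of coaster2 in the frame of bay between -0.001 and 0.007 m); the robot touches nothing.
It fails at once if the cup, plant or jar is moved more than 30 mm (distance of any of cup, plant, jar from where it was at the start of the episode above 0.03 m).
It fails at once if a coaster is dropped from a height or flung (faster than 1.4 m/s) (linear speed of any of coaster0, coaster1, coaster2 above 1.4 m/s).
Of coaster0, coaster1, coaster2 only 2 to 3 are there at a start; the rules pass over those that are not, and their reading is None.
Of tin0, tin2 only 1 to 2 are there at a start; the rules pass over those that are not, and their reading is None.
At some moment in a run one of tin0, tin1, tin2 may be knocked a few centimetres aside while the robot is not near it.
It also fails if it takes over 210 s, if anything falls off the work surface, if the arm or the gripper's body presses on something with over 40 N, if the wrist force passes 120 N, or if a joint passes its speed limit or range.

### The arm

A 6-joint arm with a two-finger parallel gripper is mounted at the origin on the work surface. World frame = base frame: x ahead of the robot, y to its left, z up, the work surface at z = 0. Lengths are in m, angles in degrees, forces in N, time in s.
With the tool pointing down it reaches from about 0.35 to 0.875 m from the base axis. Payload 4.2 kg.
Tool frame: the origin (TCP) lies where the fingers leave the gripper's body, on its centre line; the fingertips stand 70 mm ahead of it and the grasp point (between the pads) lies 51 mm ahead of it; z points along the fingers, y is the direction in which the jaws open and shut (so a half turn about z gives the same grasp; the last joint's range is limited). The gripper opens to 87 mm and grips with 3 to 60 N. Pads are 19 mm wide; open, the fingers measure 117 mm over their backs; the gripper's body (75 mm by 190 mm) begins 51 mm behind the grasp point.
Start: joints at [-56.631, 22.042, 0.453, 0, -68.411, -14.817], TCP at [0.199, -0.592, 0.292] pointing down, gripper open.
Joint ranges: [-179.83, 179.83], [-69.29, 118.12], [-61.27, 80.66], [-181.25, 117.63], [-171.15, -9.14], [-177.46, 177.46]. Speed limits (degrees/s): [159.86, 159.86, 180, 180, 180, 180].

### API

Orientations are given as a 3x3 rotation matrix whose columns are the frame's x, y, z axes.
In Python, from station import sense, capture, camera_model, finish_job gives the robot as it stands.
- The arm moves only by the shell command python3 -m inch 'ROWS'. ROWS is JSON, a list of rows, each an object with "hand": the closure, from 0 (fully open) to 1 (shut); "slide": the shift along the world's x, y, z in cm, a list of three; "yaw": the turn about the world's z in rad. A call has 1 to 10 rows; each row is the pose to reach, as a shift and turn from the pose commanded when the call began; what a row does not reach only later rows make up. A row lasts 1/8 s, in which the tool goes at most 62.5 mm and 10.7 degrees, less where a joint would pass 70% of its speed; a pose out of reach is approached as far as the arm can. A call with a gripper value outside its range is refused whole. The fingers move at their own pace and stop on an object; the grip force is fixed at half the most. Time passes only in rows, so rows that repeat a pose let the fingers close. It gives the time, the measured TCP pose, the force and the opening at its end, in the units of the state.
- sense(): the state, without advancing time (a new reading comes with each control period).
- capture(name): name is "side" or "top"; returns the picture (384x512x3 uint8, blue, green, red); there is no depth.
- camera_model(name): a dict with "mtx" (3x3 intrinsics, pixels), "k1" (the pictures are not rectified: a ray, as slopes to the right and down, at radius r is drawn at 1 + k1 r^2 times it, then the intrinsics apply), "xyz" and "orientation" of the camera in the world. Camera axes: x right, y up, looking along -z (the intrinsics and any distortion apply to the point x, -y, -z); pixel columns grow to the right and rows downward; lengths in m; the calibration is good to about 2 mm. A picture is of the moment at which its call begins. camera_model takes no time and is no camera call.
- finish_job(): hands the job in, once; it reports no verdict.
The state is a dict: "time_s": time; "joints": joint angles; "joint_velocities": joint speeds; "effort": joint torques, N m; "tcp_pos": TCP position; "ee_rot": TCP orientation; "wrist_force": force on the tool from outside, world axes, zero at the start; "moment": the same for the moment, N m; "gripper_width": opening from 0.0 (shut) to 1.0 (fully open).
Only numpy, scipy, OpenCV 4.12 (cv2) and the standard library are available. Lean on these libraries where they do the work, as an engineer would, in place of code of your own. Each camera call takes 0.05 s, during which the arm holds its last target. There are 200 camera calls.

## Working session

There is one attempt and no reset: what is moved stays moved. The work goes in short steps, Python scripts to look and compute and a shell command to move; the robot and the scene stay as the last step left them, time stands still between calls to the robot, and variables do not carry over. Pictures are saved under pics/ and viewed, about 12 in all and at most 16, crops included, and the job is handed in when it is done.

```bash
mkdir -p pics; ls; python3 - <<'E'
from station import *
import cv2
for n in("top","side"):
    cv2.imwrite(f"pics/{n}0.png",cv2.resize(capture(n),(800,600),interpolation=cv2.INTER_CUBIC)); m=camera_model(n); print(n,m)
print(sense())
E
```

```text
pics
top {'mtx': array([[488.43553739,   0.        , 249.35670728],
       [  0.        , 488.43553739, 194.0938453 ],
       [  0.        ,   0.        ,   1.        ]]), 'k1': -0.13188159715202538, 'xyz': array([ 0.34928854, -0.0268893 ,  1.59137893]), 'orientation': array([[-0.01001724,  0.99502887, -0.09908183],
       [-0.99994516, -0.00966525,  0.00403182],
       [ 0.00305413,  0.09911679,  0.99507112]])}
side {'mtx': array([[498.30552622,   0.        , 247.30718131],
       [  0.        , 498.30552622, 193.13578264],
       [  0.        ,   0.        ,   1.        ]]), 'k1': -0.07073994118821686, 'xyz': array([0.31197189, 1.21781532, 1.10686964]), 'orientation': array([[-0.98876295,  0.08312114, -0.12425259],
       [-0.14885074, -0.62431587,  0.76685928],
       [-0.01383065,  0.77673713,  0.62967304]])}
{'time_s': 0.1, 'joints': array([-5.66302385e+01,  2.20869726e+01,  3.88984329e-01, -2.45162961e-02,
       -6.84102240e+01, -1.48175838e+01]), 'joint_velocities': array([-0.05187531, -0.02089846,  0.1704959 ,  0.07784346, -0.09902094,
       -0.00974625]), 'effort': array([-2.82058490e-04, -3.91691029e+01,  1.87933731e+01,  4.23197150e+00,
        1.34450808e-02, -6.28938778e-05]), 'tcp_pos': array([ 0.19876596, -0.59214386,  0.29127382]), 'ee_rot': array([[-9.48084468e-01, -3.18017832e-01, -7.06544667e-04],
       [-3.18018602e-01,  9.48082772e-01,  1.79611048e-03],
       [ 9.86676654e-05,  1.92755879e-03, -9.99998137e-01]]), 'wrist_force': array([ 0.21789614, -0.57273821, -0.02591101]), 'moment': array([-0.01321268,  0.01628431,  0.02597937]), 'gripper_width': 1.003199968315027}
```

View pics/top0.png

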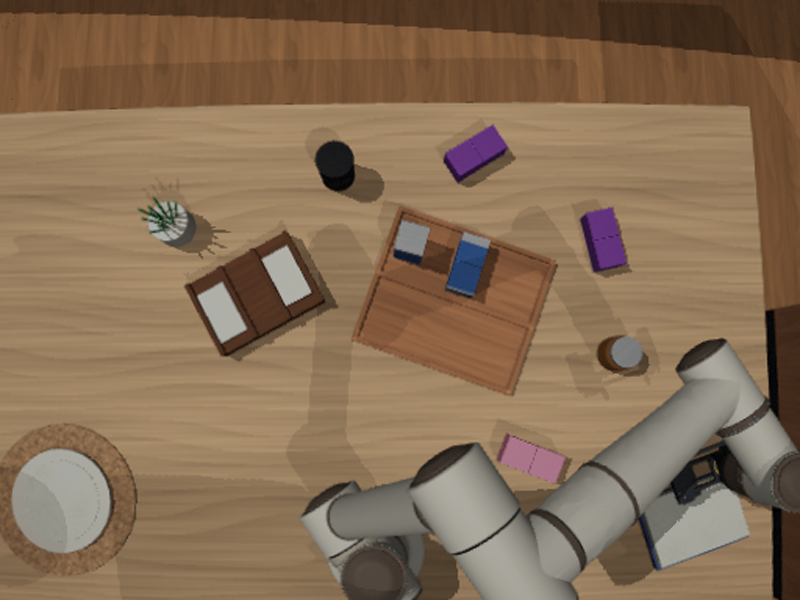

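View pics/side0.png

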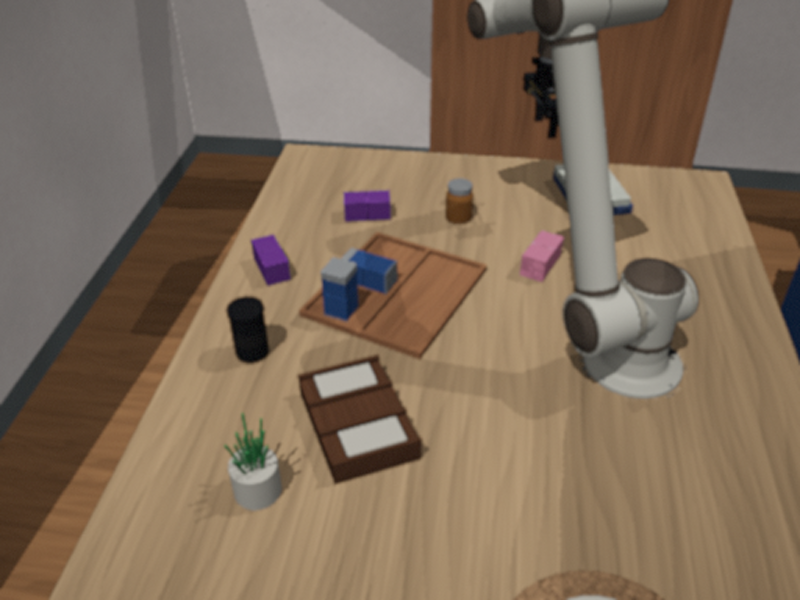

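The top view shows two coasters in the rack's outer lanes at (222,312) and (287,275). One tin stands at (410,242). One lies in the far bay at (467,265), lid away from the robot. The pink and purple tins are decoys. In the side view the lying tin spans the far bay close to the divider.

```bash
cat > h.py <<'E'
import numpy as np, cv2
from station import *
S=1.5625
def p2w(px,z,n="top",s=S):
    m=camera_model(n); px=(np.atleast_2d(np.array(px,float))+.5)/s-.5
    K=m["mtx"]; q=(px-K[:2,2])/np.diag(K)[:2]; u=q.copy()
    for _ in range(20): u=q/(1+m["k1"]*(u**2).sum(1,keepdims=True))
    d=np.c_[u[:,0],-u[:,1],-np.ones(len(u))]@m["orientation"].T
    return m["xyz"]+d*((z-m["xyz"][2])/d[:,2])[:,None]
def w2p(P,n="top",s=S):
    m=camera_model(n); c=(np.atleast_2d(P)-m["xyz"])@m["orientation"]
    u=np.c_[c[:,0],-c[:,1]]/-c[:,2:]; u*=1+m["k1"]*(u**2).sum(1,keepdims=True)
    return ((u*np.diag(m["mtx"])[:2]+m["mtx"][:2,2])+.5)*s-.5
def rect(mask,z,n="top"):
    "rect of the mask's contour, at height z: centre, sizes, angle of long side (deg)"
    c=max(cv2.findContours(mask.astype(np.uint8),0,1)[0],key=cv2.contourArea)
    w=p2w(c[:,0],z,n,1)[:,:2]; r=cv2.minAreaRect((w*1000).astype(np.float32))
    b=cv2.boxPoints(r); e=[b[1]-b[0],b[2]-b[1]]; L=max(e,key=np.linalg.norm)
    return np.round(r[0],1),sorted(np.round(r[1],1)),round(np.degrees(np.arctan2(L[1],L[0]))%180,1)
E
python3 - <<'E'
from h import *
np.set_printoptions(suppress=True,precision=4)
im=capture("top"); big=im
hsv=cv2.cvtColor(im,cv2.COLOR_BGR2HSV)
def box(x0,y0,x1,y1):
    m=np.zeros(im.shape[:2],bool); m[int(y0/S):int(y1/S),int(x0/S):int(x1/S)]=1; return m
w=(hsv[...,1]<60)&(hsv[...,2]>110)
print("cA",rect(w&box(185,265,255,350),.051)); print("cB",rect(w&box(255,235,320,312),.051))
print("stand lid",rect(w&box(385,212,436,262),.128))
blue=(hsv[...,0]>95)&(hsv[...,0]<125)&(hsv[...,1]>90)
print("lying blue",rect(blue&box(440,225,500,305),.066)); 
print("lying all",rect((blue|((hsv[...,1]<70)&(hsv[...,2]>90)))&box(440,228,500,305),.066))
rk=p2w([(187,287),(287,233),(325,302),(222,355)],.055)[:,:2]
tr=p2w([(402,206),(556,262),(512,394),(354,340)],.018)[:,:2]
for nm,q in(("rack",rk),("tray",tr)):
    print(nm,q.mean(0),[np.linalg.norm(q[i]-q[i-1]) for i in range(4)],np.degrees(np.arctan2(*(q[0]+q[1]-q[2]-q[3])[::-1])),np.degrees(np.arctan2(*(q[0]+q[3]-q[1]-q[2])[::-1]))-90)
for nm,p,z in(("cup",(335,155),.124),("plant",(172,222),.08),("jar",(627,352),.1)): print(nm,p2w(p,z))
print(sense()["joints"])
E
```

```text
cA (array([488.7, 310.7]), [np.float64(60.7), np.float64(112.4)], np.float32(28.2))
cB (array([563.5, 178.2]), [np.float64(59.8), np.float64(111.6)], np.float32(26.7))
stand lid (array([624.1, -76.7]), [np.float64(56.9), np.float64(58.9)], np.float32(163.7))
lying blue (array([ 575.1, -189.8]), [np.float64(58.9), np.float64(96.3)], np.float32(160.9))
lying all (array([ 580.5, -191.4]), [np.float64(59.3), np.float64(124.0)], np.float32(161.3))
rack [0.5244 0.2409] [np.float64(0.1577730865628061), np.float64(0.23258128229859318), np.float64(0.1627164789331659), np.float64(0.23440999353648534)] 28.309420765685687 27.402904787040725
tray [ 0.5124 -0.1712] [np.float64(0.2988451117854143), np.float64(0.34417864037030743), np.float64(0.29152027367978783), np.float64(0.34409009740452073)] -20.031493345970745 -20.096623286274934
cup [[0.7923 0.073  0.124 ]]
plant [[0.6709 0.4089 0.08  ]]
jar [[ 0.3968 -0.5014  0.1   ]]
[-56.6302  22.0818   0.3987  -0.019  -68.4128 -14.8158]
```

```bash
python3 -m inch '[{"hand":1,"slide":[4,4.6,0],"yaw":0.15},{"hand":1,"slide":[8,9.2,0],"yaw":0.3},{"hand":1,"slide":[12,13.8,0],"yaw":0.45},{"hand":1,"slide":[16,18.4,0],"yaw":0.6},{"hand":1,"slide":[20,23,0],"yaw":0.75},{"hand":1,"slide":[24,27.6,0],"yaw":0.9},{"hand":1,"slide":[28,32.2,0],"yaw":0.9},{"hand":1,"slide":[32,36.8,0],"yaw":0.9},{"hand":1,"slide":[36,41,0],"yaw":0.9},{"hand":1,"slide":[38.9,44.6,0],"yaw":0.9}]'
python3 -m inch '[{"hand":1,"slide":[0,0,0],"yaw":0},{"hand":1,"slide":[0,0,0],"yaw":0},{"hand":1,"slide":[0,0,0],"yaw":0}]'
python3 - <<'E'
from h import *
cv2.imwrite("pics/top1.png",cv2.resize(capture("top")[100:292,128:384],(768,576),interpolation=cv2.INTER_CUBIC))
cv2.imwrite("pics/side1.png",cv2.resize(capture("side")[40:260,150:410],(780,660),interpolation=cv2.INTER_CUBIC)[:600])
E
```

```text
time_s: 1.4
tcp_pos: [0.5891, -0.1445, 0.2918]
ee_rot: [[-0.339, -0.941, -0.001], [-0.941, 0.339, 0.0], [0.0, 0.001, -1.0]]
wrist_force: [-0.6, -1.6, -0.4]
gripper_width: 0.019
time_s: 1.78
tcp_pos: [0.5871, -0.1474, 0.2923]
ee_rot: [[-0.341, -0.94, -0.0], [-0.94, 0.341, -0.0], [0.0, 0.0, -1.0]]
wrist_force: [0.4, -0.4, 0.2]
gripper_width: 0.005
```

View pics/side1.png

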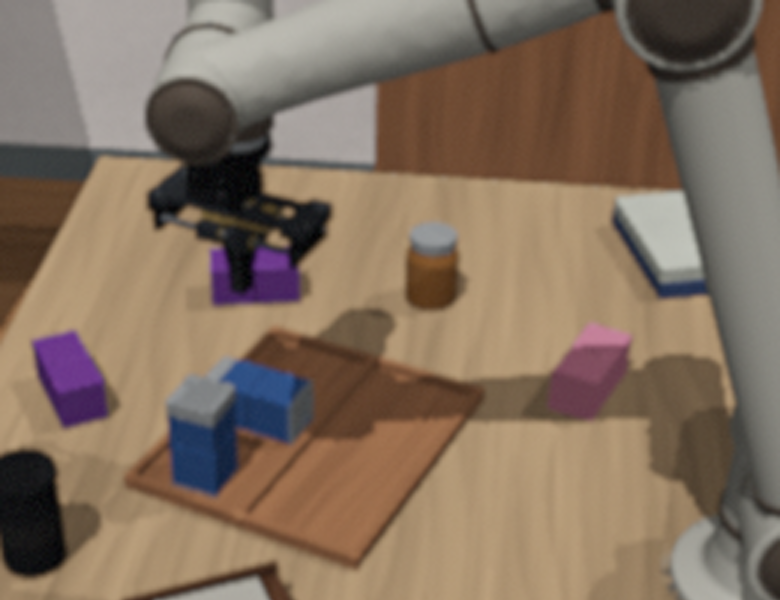

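The side view shows the arm over the tray. The hand is wide along the jaw axis (about 190 mm), so it has to clear the standing tin at (203,430) before I can grip the lying one at (265,400). I'll push the lying tin away first.

```bash
python3 -m inch '[{"hand":1,"slide":[0,0,-4],"yaw":0},{"hand":1,"slide":[0,0,-8],"yaw":0},{"hand":1,"slide":[0,0,-12],"yaw":0},{"hand":1,"slide":[0,0,-16],"yaw":0},{"hand":1,"slide":[0,0,-18],"yaw":0},{"hand":1,"slide":[0,0,-19.2],"yaw":0},{"hand":1,"slide":[0,0,-19.2],"yaw":0}]'
python3 -m inch '[{"hand":1,"slide":[-0.2,-0.6,0],"yaw":0},{"hand":1,"slide":[-0.5,-1.3,0],"yaw":0},{"hand":1,"slide":[-0.7,-2,0],"yaw":0},{"hand":1,"slide":[-1,-2.7,0],"yaw":0},{"hand":1,"slide":[-1.2,-3.4,0],"yaw":0},{"hand":1,"slide":[-1.5,-4.1,0],"yaw":0},{"hand":1,"slide":[-1.7,-4.8,0],"yaw":0},{"hand":1,"slide":[-2,-5.5,0],"yaw":0},{"hand":1,"slide":[-2.3,-6.2,0],"yaw":0},{"hand":1,"slide":[-2.3,-6.2,0],"yaw":0}]'
python3 -m inch '[{"hand":0.2,"slide":[0.3,0.9,0],"yaw":0},{"hand":0,"slide":[0.3,0.9,4],"yaw":0},{"hand":0,"slide":[0.3,0.9,9],"yaw":0},{"hand":0,"slide":[0.3,6,14],"yaw":-0.1},{"hand":0,"slide":[0,12,16],"yaw":-0.3},{"hand":0,"slide":[-6,16,16],"yaw":-0.4},{"hand":0,"slide":[-12,18,16],"yaw":-0.6},{"hand":0,"slide":[-17,18,16],"yaw":-0.75},{"hand":0,"slide":[-20,18,16],"yaw":-0.9},{"hand":0,"slide":[-20,18,16],"yaw":-0.9}]'
python3 - <<'E'
from h import *
im=capture("top")
cv2.imwrite("pics/top2.png",cv2.resize(im[100:280,180:420],(800,600),interpolation=cv2.INTER_CUBIC))
hsv=cv2.cvtColor(im,cv2.COLOR_BGR2HSV); m=np.zeros(im.shape[:2],bool); m[130:262,230:358]=1
b=(hsv[...,0]>95)&(hsv[...,0]<125)&(hsv[...,1]>90)
print(rect(b&m,.066))
E
```

```text
time_s: 2.75
tcp_pos: [0.5876, -0.1469, 0.0999]
ee_rot: [[-0.341, -0.94, -0.001], [-0.94, 0.341, -0.0], [0.0, 0.001, -1.0]]
wrist_force: [-0.2, -0.8, 0.9]
gripper_width: 0.009
time_s: 4.0
tcp_pos: [0.5641, -0.2092, 0.0999]
ee_rot: [[-0.341, -0.94, -0.001], [-0.94, 0.341, 0.0], [0.0, 0.001, -1.0]]
wrist_force: [0.3, -0.3, -0.1]
gripper_width: 0.014
time_s: 5.25
tcp_pos: [0.3626, -0.0283, 0.2605]
ee_rot: [[-0.947, -0.32, 0.001], [-0.32, 0.947, 0.001], [-0.001, 0.0, -1.0]]
wrist_force: [0.3, -0.4, 0.5]
gripper_width: 0.976
(array([ 552. , -245.3]), [np.float64(59.2), np.float64(97.5)], np.float32(160.4))
```

View pics/top2.png

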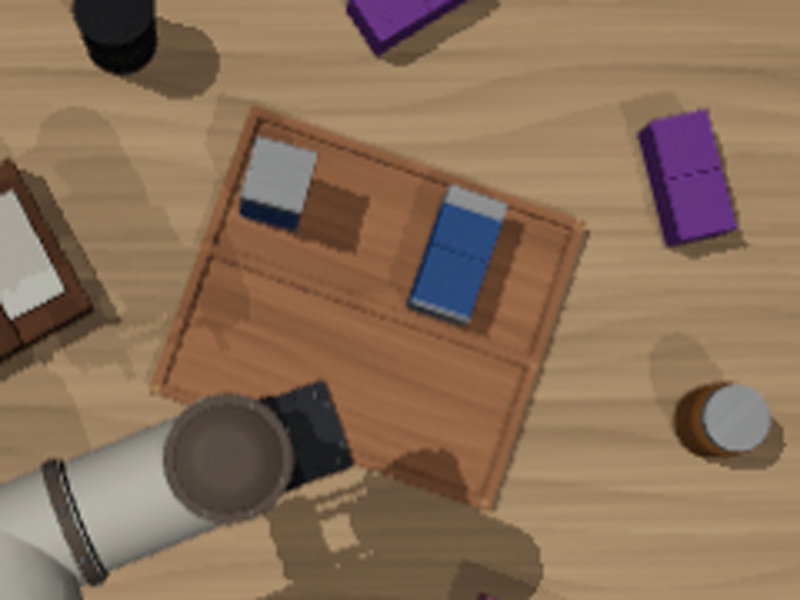

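The lying tin now spans crop (450,186)–(467,318), about 60 mm clear of the standing tin, whose lid is at (278,175). The tray's corners are at (255,105), (583,222), (490,505) and (152,390).

```bash
python3 - <<'E'
from h import *
np.set_printoptions(suppress=True,precision=1)
f=lambda L,z: 1000*p2w(np.array(L)/(800/240)+[180,100],z,"top",1)[:,:2]
t=f([(255,105),(583,222),(490,505),(152,390)],.018)
print("tray",t.mean(0),[np.linalg.norm(t[i]-t[i-1]) for i in range(4)]); 
u=t[0]+t[1]-t[2]-t[3];v=t[0]+t[3]-t[1]-t[2]
a=(np.degrees(np.arctan2(u[1],u[0]))+np.degrees(np.arctan2(v[1],v[0]))-90)/2; print(a)
a=np.radians(a);R=np.array([[np.cos(a),-np.sin(a)],[np.sin(a),np.cos(a)]])
lid=f([(450,186),(507,205)],.066);bot=f([(411,301),(467,317)],.066);st=f([(257,138),(318,152),(302,202),(243,187)],.128)
loc=lambda p:(p-t.mean(0))@R
for n,p in(("lid",lid),("bot",bot),("stand",st)): print(n,p.mean(0),loc(p).mean(0),"\n",loc(p))
print("row",t.mean(0)+R@[72.5,0],"bay",t.mean(0)+R@[-72.5,0])
E
```

```text
tray [ 514.  -169.1] [np.float64(298.25810860061716), np.float64(342.8937056987635), np.float64(292.58655028276763), np.float64(344.89473123809523)]
-19.931052822503823
lid [ 612.  -269.8] [126.4 -61.3] 
 [[126.  -32.6]
 [126.9 -89.9]]
bot [ 503.7 -229.3] [ 10.8 -60.2] 
 [[  9.2 -32.7]
 [ 12.4 -87.7]]
stand [626.6 -78.7] [ 75.  123.3] 
 [[ 95.8 152.9]
 [102.1  96. ]
 [ 53.4  94.7]
 [ 48.7 149.9]]
row [ 582.2 -193.8] bay [ 445.9 -144.4]
```

```bash
python3 -m inch '[{"hand":0,"slide":[4.6,-4.7,0],"yaw":-0.15},{"hand":0,"slide":[9.2,-9.4,0],"yaw":-0.3},{"hand":0,"slide":[13.8,-14,0],"yaw":-0.45},{"hand":0,"slide":[18.4,-18.8,0],"yaw":-0.6},{"hand":0,"slide":[23.1,-23.5,0],"yaw":-0.67},{"hand":0,"slide":[23.1,-23.5,-4],"yaw":-0.67},{"hand":0,"slide":[23.1,-23.5,-9],"yaw":-0.67},{"hand":0,"slide":[23.1,-23.5,-14],"yaw":-0.67},{"hand":0,"slide":[23.1,-23.5,-16.9],"yaw":-0.67},{"hand":0,"slide":[23.1,-23.5,-16.9],"yaw":-0.67}]'
python3 -m inch '[{"hand":0.35,"slide":[0,0,0],"yaw":0},{"hand":0.35,"slide":[0,0,0],"yaw":0},{"hand":0.35,"slide":[0,0,0],"yaw":0},{"hand":0.35,"slide":[0,0,0],"yaw":0}]'
```

```text
time_s: 6.55
tcp_pos: [0.595, -0.2636, 0.0873]
ee_rot: [[-0.941, 0.339, -0.007], [0.339, 0.941, 0.001], [0.007, -0.001, -1.0]]
wrist_force: [0.8, -0.2, 0.6]
gripper_width: 1.001
time_s: 7.05
tcp_pos: [0.5961, -0.2635, 0.0921]
ee_rot: [[-0.941, 0.339, 0.001], [0.339, 0.941, -0.0], [-0.001, 0.0, -1.0]]
wrist_force: [-0.2, -0.7, -0.5]
gripper_width: 0.677
```

```bash
python3 -m inch '[{"hand":0.35,"slide":[-0.3,0.1,0.8],"yaw":0},{"hand":0.35,"slide":[-0.7,0.2,1.6],"yaw":0},{"hand":0.35,"slide":[-1.1,0.4,2.4],"yaw":0},{"hand":0.35,"slide":[-1.5,0.5,2.9],"yaw":0},{"hand":0.35,"slide":[-1.5,0.5,2.9],"yaw":0}]'
python3 - <<'E'
from h import *
print(sense()["wrist_force"],sense()["moment"])
cv2.imwrite("pics/side3.png",cv2.resize(capture("side")[110:240,170:330],(738,600),interpolation=cv2.INTER_CUBIC))
E
```

```text
time_s: 7.68
tcp_pos: [0.5808, -0.2584, 0.121]
ee_rot: [[-0.941, 0.339, 0.001], [0.339, 0.941, -0.0], [-0.001, 0.0, -1.0]]
wrist_force: [0.3, -0.2, -2.2]
gripper_width: 0.666
[ 0.33375053 -0.15567269 -2.19646895] [-0.0864235  -0.14531333  0.00237902]
```

View pics/side3.png

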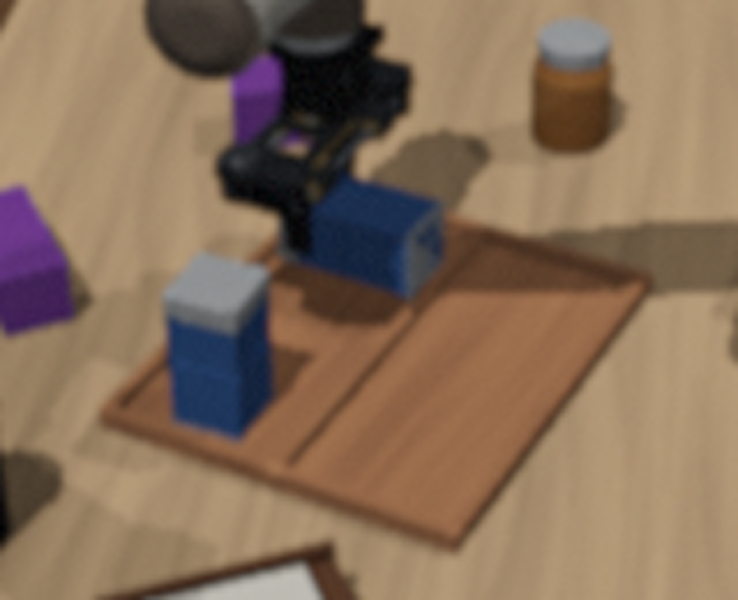

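The side view shows the tin lifted level and held rigidly (−2.2 N, full weight). I'll ease the grip so that it can pivot about the pads.

```bash
for k in 1; do python3 -m inch '[{"hand":0.337,"slide":[0,0,0],"yaw":0},{"hand":0.337,"slide":[0,0,0],"yaw":0},{"hand":0.337,"slide":[0,0,0],"yaw":0}]'; python3 -c 'from station import *;print(sense()["moment"],sense()["wrist_force"])'
python3 -m inch '[{"hand":0.332,"slide":[0,0,0],"yaw":0},{"hand":0.332,"slide":[0,0,0],"yaw":0},{"hand":0.332,"slide":[0,0,0],"yaw":0}]'; python3 -c 'from station import *;print(sense()["moment"],sense()["wrist_force"])'; done
```

```text
time_s: 8.1
tcp_pos: [0.5809, -0.2585, 0.12]
ee_rot: [[-0.941, 0.339, -0.0], [0.339, 0.941, 0.0], [0.0, -0.0, -1.0]]
wrist_force: [0.3, 0.2, -2.1]
gripper_width: 0.665
[-0.11336592 -0.0845891  -0.04318317] [ 0.25618573  0.1842589  -2.0971615 ]
time_s: 8.48
tcp_pos: [0.5811, -0.2586, 0.1206]
ee_rot: [[-0.941, 0.339, 0.001], [0.339, 0.941, -0.0], [-0.001, -0.0, -1.0]]
wrist_force: [0.5, 0.5, -0.9]
gripper_width: 0.665
[-0.06788606 -0.01907426 -0.00565067] [ 0.45039947  0.51213256 -0.93703313]
```

```bash
python3 -m inch '[{"hand":0.332,"slide":[-0.2,0.1,0.8],"yaw":0},{"hand":0.332,"slide":[-0.4,0.1,1.6],"yaw":0},{"hand":0.332,"slide":[-0.6,0.2,2.4],"yaw":0},{"hand":0.332,"slide":[-0.8,0.3,3.2],"yaw":0},{"hand":0.332,"slide":[-1,0.3,4],"yaw":0},{"hand":0.332,"slide":[-1,0.3,4.8],"yaw":0},{"hand":0.332,"slide":[-1,0.3,5.6],"yaw":0},{"hand":0.332,"slide":[-1,0.3,6.2],"yaw":0},{"hand":0.332,"slide":[-1,0.3,6.2],"yaw":0}]'
python3 - <<'E'
from h import *
print(sense()["wrist_force"],sense()["moment"])
cv2.imwrite("pics/side4.png",cv2.resize(capture("side")[110:240,170:330],(738,600),interpolation=cv2.INTER_CUBIC))
E
```

```text
time_s: 9.6
tcp_pos: [0.5712, -0.2556, 0.1829]
ee_rot: [[-0.941, 0.339, 0.001], [0.339, 0.941, -0.0], [-0.001, 0.0, -1.0]]
wrist_force: [-0.3, -0.7, -0.5]
gripper_width: 0.671
[-0.30663096 -0.69836471 -0.54484335] [-0.07803435 -0.02860396  0.01590393]
```

View pics/side4.png

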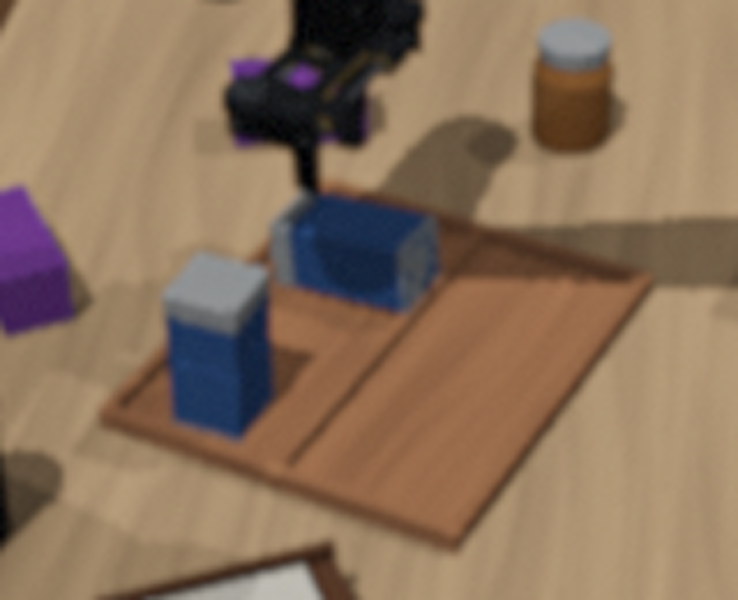

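The tin slipped back down and lies with its bottom near the divider, at (405,308). I'll regrip with a slightly firmer closure.

```bash
python3 -m inch '[{"hand":0,"slide":[0,0,0],"yaw":0},{"hand":0,"slide":[2.4,-0.8,0],"yaw":0},{"hand":0,"slide":[2.4,-0.8,-4],"yaw":0},{"hand":0,"slide":[2.4,-0.8,-8],"yaw":0},{"hand":0,"slide":[2.4,-0.8,-9.2],"yaw":0},{"hand":0.35,"slide":[2.4,-0.8,-9.2],"yaw":0},{"hand":0.35,"slide":[2.4,-0.8,-9.2],"yaw":0},{"hand":0.35,"slide":[2.4,-0.8,-9.2],"yaw":0},{"hand":0.35,"slide":[2.4,-0.8,-9.2],"yaw":0}]'
python3 -m inch '[{"hand":0.35,"slide":[0,0,0.8],"yaw":0},{"hand":0.35,"slide":[0,0,1.6],"yaw":0},{"hand":0.35,"slide":[0,0,2.4],"yaw":0},{"hand":0.35,"slide":[0,0,3],"yaw":0},{"hand":0.336,"slide":[0,0,3],"yaw":0},{"hand":0.336,"slide":[0,0,3],"yaw":0},{"hand":0.336,"slide":[0,0,3],"yaw":0}]'; python3 -c 'from station import *;print(sense()["moment"],sense()["wrist_force"])'
python3 -m inch '[{"hand":0.335,"slide":[0,0,0],"yaw":0},{"hand":0.335,"slide":[0,0,0],"yaw":0},{"hand":0.335,"slide":[0,0,0],"yaw":0}]'; python3 -c 'from station import *;print(sense()["moment"],sense()["wrist_force"])'
python3 -m inch '[{"hand":0.334,"slide":[0,0,0],"yaw":0},{"hand":0.334,"slide":[0,0,0],"yaw":0},{"hand":0.334,"slide":[0,0,0],"yaw":0}]'; python3 -c 'from station import *;print(sense()["moment"],sense()["wrist_force"])'
```

```text
time_s: 10.78
tcp_pos: [0.5953, -0.2636, 0.0914]
ee_rot: [[-0.941, 0.339, 0.002], [0.339, 0.941, -0.0], [-0.002, 0.0, -1.0]]
wrist_force: [0.4, -0.2, 0.2]
gripper_width: 0.675
time_s: 11.65
tcp_pos: [0.5947, -0.2634, 0.1198]
ee_rot: [[-0.941, 0.339, -0.001], [0.339, 0.941, 0.0], [0.001, -0.0, -1.0]]
wrist_force: [-0.2, 0.6, -1.7]
gripper_width: 0.666
[-0.09851369 -0.15208549 -0.03506688] [-0.16694604  0.58492364 -1.70328481]
time_s: 12.02
tcp_pos: [0.5947, -0.2635, 0.1202]
ee_rot: [[-0.941, 0.339, -0.0], [0.339, 0.941, 0.0], [0.0, -0.0, -1.0]]
wrist_force: [-0.1, 1.3, -0.6]
gripper_width: 0.664
[-0.02770194  0.06534865 -0.03239235] [-0.05414957  1.25116607 -0.55612006]
time_s: 12.4
tcp_pos: [0.5948, -0.2635, 0.1202]
ee_rot: [[-0.941, 0.339, -0.0], [0.339, 0.941, 0.0], [0.0, -0.0, -1.0]]
wrist_force: [0.2, -0.4, -1.7]
gripper_width: 0.67
[-0.04741131  0.17063875  0.04115891] [ 0.15711082 -0.42071925 -1.72210685]
```

```bash
python3 -m inch '[{"hand":0.337,"slide":[0,0,0],"yaw":0},{"hand":0.337,"slide":[0,0,0],"yaw":0},{"hand":0.337,"slide":[0,0,1],"yaw":0},{"hand":0.337,"slide":[0,0,2],"yaw":0},{"hand":0.337,"slide":[0,0,2],"yaw":0},{"hand":0.337,"slide":[0,0,2],"yaw":0},{"hand":0.337,"slide":[0,0,2],"yaw":0}]'; python3 - <<'E'
from h import *
print(np.mean([(capture("side"),np.r_[sense()["wrist_force"],sense()["moment"]])[1] for i in range(6)],0))
cv2.imwrite("pics/side5.png",cv2.resize(capture("side")[110:240,170:330],(738,600),interpolation=cv2.INTER_CUBIC))
E
```

```text
time_s: 13.28
tcp_pos: [0.5946, -0.2634, 0.1399]
ee_rot: [[-0.941, 0.339, -0.001], [0.339, 0.941, 0.0], [0.001, -0.0, -1.0]]
wrist_force: [-1.1, 1.1, -1.6]
gripper_width: 0.664
[-0.26271737 -0.4533257  -2.11110291 -0.08733597 -0.12471696  0.02785864]
```

View pics/side5.png

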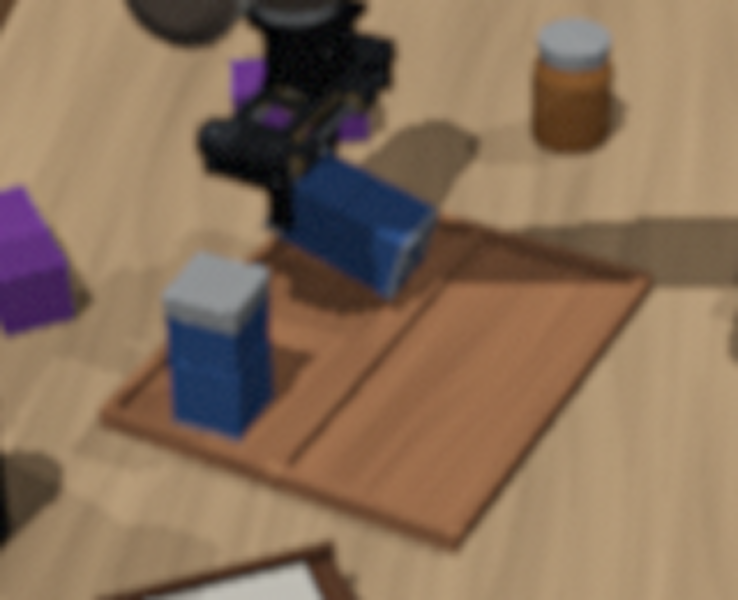

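The tin is now tilted about 20° and held in the air (−2.1 N). Easing, tightening and lifting works, so I'll repeat it.

```bash
python3 -m inch '[{"hand":0.335,"slide":[0,0,0],"yaw":0},{"hand":0.335,"slide":[0,0,0],"yaw":0},{"hand":0.335,"slide":[0,0,0],"yaw":0},{"hand":0.338,"slide":[0,0,0],"yaw":0},{"hand":0.338,"slide":[0,0,0],"yaw":0},{"hand":0.338,"slide":[0,0,0.9],"yaw":0},{"hand":0.338,"slide":[0,0,1.8],"yaw":0},{"hand":0.338,"slide":[0,0,1.8],"yaw":0}]'
python3 -m inch '[{"hand":0.335,"slide":[0,0,0],"yaw":0},{"hand":0.335,"slide":[0,0,0],"yaw":0},{"hand":0.335,"slide":[0,0,0],"yaw":0},{"hand":0.338,"slide":[0,0,0],"yaw":0},{"hand":0.338,"slide":[0,0,0],"yaw":0},{"hand":0.338,"slide":[0,0,0.9],"yaw":0},{"hand":0.338,"slide":[0,0,1.8],"yaw":0},{"hand":0.338,"slide":[0,0,1.8],"yaw":0}]'; python3 - <<'E'
from h import *
print(np.mean([(capture("side"),np.r_[sense()["wrist_force"],sense()["moment"]])[1] for i in range(6)],0))
cv2.imwrite("pics/side6.png",cv2.resize(capture("side")[110:240,170:330],(738,600),interpolation=cv2.INTER_CUBIC))
E
```

```text
time_s: 14.62
tcp_pos: [0.5956, -0.2637, 0.1598]
ee_rot: [[-0.941, 0.339, 0.003], [0.339, 0.941, -0.001], [-0.003, 0.0, -1.0]]
wrist_force: [0.4, -0.2, -1.8]
gripper_width: 0.668
time_s: 15.62
tcp_pos: [0.5954, -0.2637, 0.1777]
ee_rot: [[-0.941, 0.339, 0.003], [0.339, 0.941, -0.001], [-0.003, 0.0, -1.0]]
wrist_force: [-0.8, -0.6, -2.4]
gripper_width: 0.669
[ 0.00879439 -0.05572234 -2.13258752 -0.05503165 -0.09675618  0.00737451]
```

View pics/side6.png

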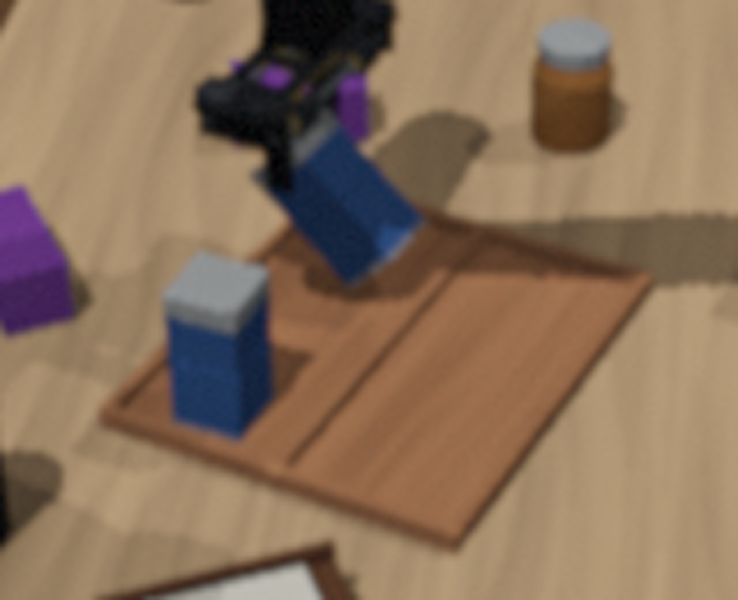

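```bash
python3 -m inch '[{"hand":0.335,"slide":[0,0,0],"yaw":0},{"hand":0.335,"slide":[0,0,0],"yaw":0},{"hand":0.335,"slide":[0,0,0],"yaw":0},{"hand":0.335,"slide":[0,0,0],"yaw":0},{"hand":0.339,"slide":[0,0,0],"yaw":0},{"hand":0.339,"slide":[0,0,0],"yaw":0}]'; python3 - <<'E'
from h import *
print(np.mean([(capture("side"),np.r_[sense()["wrist_force"],sense()["moment"]])[1] for i in range(6)],0))
cv2.imwrite("pics/side7.png",cv2.resize(capture("side")[110:240,170:330],(738,600),interpolation=cv2.INTER_CUBIC))
E
```

```text
time_s: 16.73
tcp_pos: [0.5949, -0.2635, 0.1762]
ee_rot: [[-0.941, 0.339, -0.0], [0.339, 0.941, 0.0], [0.0, -0.0, -1.0]]
wrist_force: [-0.4, 0.2, -2.7]
gripper_width: 0.673
[-2.40669488e-01 -1.04484121e-03 -2.09780529e+00 -8.33507237e-02
 -7.02042067e-02  6.10330812e-03]
```

View pics/side7.png

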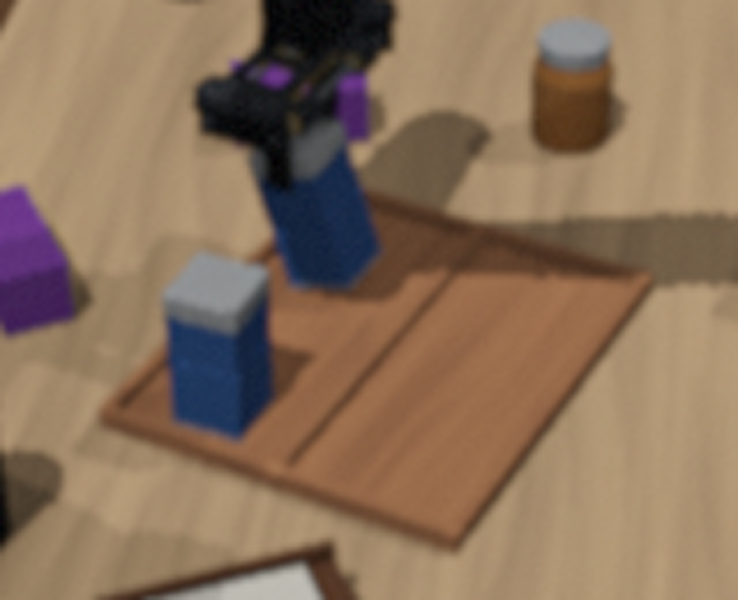

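The tin now leans about 15–20° from vertical. I'll lower its edge to the floor and let it right itself.

```bash
python3 -m inch '[{"hand":0.339,"slide":[-0.3,0.1,-0.5],"yaw":0},{"hand":0.339,"slide":[-0.6,0.2,-0.9],"yaw":0},{"hand":0.339,"slide":[-0.6,0.2,-1.1],"yaw":0},{"hand":0.335,"slide":[-0.6,0.2,-1.1],"yaw":0},{"hand":0.333,"slide":[-0.6,0.2,-1.1],"yaw":0},{"hand":0.33,"slide":[-0.6,0.2,-1.1],"yaw":0},{"hand":0.3,"slide":[-0.6,0.2,-1.1],"yaw":0},{"hand":0.2,"slide":[-0.6,0.2,-1.1],"yaw":0},{"hand":0.0,"slide":[-0.6,0.2,-1.1],"yaw":0},{"hand":0.0,"slide":[-0.6,0.2,-1.1],"yaw":0}]'
python3 -m inch '[{"hand":0,"slide":[0,0,4],"yaw":0},{"hand":0,"slide":[0,0,9],"yaw":0},{"hand":0,"slide":[-5,5,10],"yaw":0.15},{"hand":0,"slide":[-10,10,10],"yaw":0.3},{"hand":0,"slide":[-14,15,10],"yaw":0.45},{"hand":0,"slide":[-18,20,10],"yaw":0.6},{"hand":0,"slide":[-20,24,10],"yaw":0.75},{"hand":0,"slide":[-20,28,10],"yaw":0.83},{"hand":0,"slide":[-20,32,10],"yaw":0.83},{"hand":0,"slide":[-20,32,10],"yaw":0.83}]'
python3 - <<'E'
from h import *
im=capture("top")
cv2.imwrite("pics/top8.png",cv2.resize(im[120:270,80:380],(800,400),interpolation=cv2.INTER_CUBIC))
hsv=cv2.cvtColor(im,cv2.COLOR_BGR2HSV)
w=((hsv[...,1]<60)&(hsv[...,2]>110)); w[:120]=0;w[270:]=0; w[:,:220]=0;w[:,360:]=0
for c in cv2.findContours(w.astype(np.uint8),0,1)[0]:
    if cv2.contourArea(c)>80:
        m=np.zeros_like(w,np.uint8); cv2.drawContours(m,[c],-1,1,-1); r=rect(m,.128); d=r[0]-[514,-169.1]; a=np.radians(-19.93)
        print(r,"tray",d@[[np.cos(a),-np.sin(a)],[np.sin(a),np.cos(a)]])
E
```

```text
time_s: 18.32
tcp_pos: [0.5889, -0.2615, 0.1651]
ee_rot: [[-0.941, 0.339, -0.0], [0.339, 0.941, 0.0], [0.0, -0.0, -1.0]]
wrist_force: [-0.0, -0.9, 0.5]
gripper_width: 0.935
time_s: 19.58
tcp_pos: [0.3889, 0.0604, 0.2657]
ee_rot: [[-0.883, -0.469, 0.001], [-0.469, 0.883, 0.001], [-0.001, 0.0, -1.0]]
wrist_force: [0.3, 0.4, 0.4]
gripper_width: 0.997
(array([ 564.4, -252. ]), [np.float64(56.8), np.float64(57.5)], np.float32(160.3)) tray [ 75.63980801 -60.75515982]
(array([633.3, -66.2]), [np.float64(56.9), np.float64(57.8)], np.float32(161.0)) tray [ 77.0793842  137.40330611]
```

View pics/top8.png

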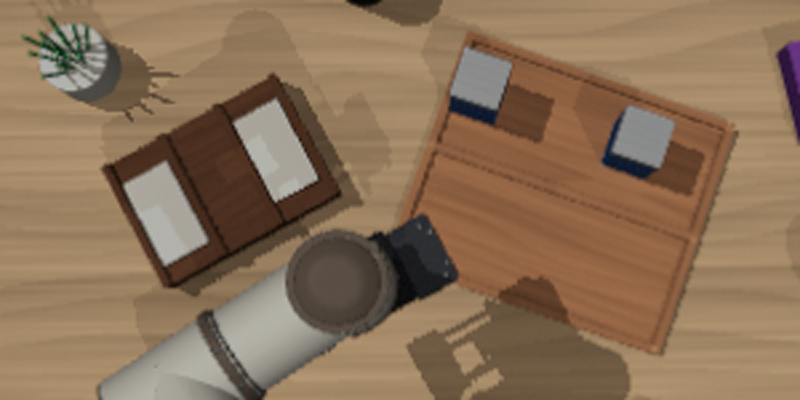

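Both tins stand. Tin A is at tray (76,−61). tin1 was knocked to (77,137), so I'll bring it inward later. Next I'll measure the rack more exactly and go behind the first coaster.

```bash
python3 - <<'E'
from h import *
np.set_printoptions(suppress=True,precision=1)
q=1000*p2w(np.array([(104,168),(275,75),(340,193),(170,287)])/(8/3)+[80,120],.055,"top",1)[:,:2]
c=q.mean(0);a=np.radians(28);R=np.array([[np.cos(a),-np.sin(a)],[np.sin(a),np.cos(a)]])
print(c,(q-c)@R,(np.array([[488.7,310.7],[563.5,178.2]])-c)@R)
E
python3 -m inch '[{"hand":1,"slide":[2,3.5,0],"yaw":0},{"hand":1,"slide":[4,7,0],"yaw":0},{"hand":1,"slide":[6,10.5,0],"yaw":0},{"hand":1,"slide":[8,14,0],"yaw":0},{"hand":1,"slide":[10,17.5,0],"yaw":0},{"hand":1,"slide":[12,21,0],"yaw":0},{"hand":1,"slide":[14.1,24.7,0],"yaw":0},{"hand":1,"slide":[16.2,28.3,0],"yaw":0},{"hand":1,"slide":[16.2,28.3,-5],"yaw":0},{"hand":1,"slide":[16.2,28.3,-10],"yaw":0}]'
python3 -m inch '[{"hand":1,"slide":[0,0,-2.5],"yaw":0},{"hand":1,"slide":[0,0,-4.5],"yaw":0},{"hand":1,"slide":[0,0,-4.9],"yaw":0},{"hand":1,"slide":[0,0,-4.9],"yaw":0}]'
```

```text
[525.6 240.4] [[  81.5  118.4]
 [  82.3 -115. ]
 [ -80.8 -116.8]
 [ -83.   113.4]] [[  0.5  79.4]
 [  4.3 -72.7]]
time_s: 20.88
tcp_pos: [0.5518, 0.3406, 0.1639]
ee_rot: [[-0.886, -0.464, 0.0], [-0.464, 0.886, 0.001], [-0.001, 0.0, -1.0]]
wrist_force: [0.8, 0.5, -0.5]
gripper_width: 0.018
time_s: 21.38
tcp_pos: [0.5515, 0.3408, 0.1165]
ee_rot: [[-0.886, -0.464, 0.0], [-0.464, 0.886, 0.0], [-0.0, 0.0, -1.0]]
wrist_force: [0.5, 0.0, -0.9]
gripper_width: 0.008
```

```bash
python3 -m inch '[{"hand":1,"slide":[-0.8,-0.4,0],"yaw":0},{"hand":1,"slide":[-1.6,-0.8,0],"yaw":0},{"hand":1,"slide":[-2.4,-1.3,0],"yaw":0},{"hand":1,"slide":[-3.2,-1.7,0],"yaw":0},{"hand":1,"slide":[-4,-2.1,0],"yaw":0},{"hand":1,"slide":[-4.8,-2.6,0],"yaw":0},{"hand":1,"slide":[-5.5,-2.9,0],"yaw":0},{"hand":1,"slide":[-6.1,-3.3,0],"yaw":0},{"hand":1,"slide":[-6.5,-3.5,0],"yaw":0},{"hand":1,"slide":[-6.5,-3.5,0],"yaw":0}]'
python3 -m inch '[{"hand":1,"slide":[0.4,0.2,0],"yaw":0},{"hand":0.5,"slide":[0.4,0.2,4],"yaw":0},{"hand":0,"slide":[0.4,0.2,9],"yaw":0},{"hand":0,"slide":[-1,5,9],"yaw":0},{"hand":0,"slide":[-3,10,9],"yaw":0},{"hand":0,"slide":[-3,14,9],"yaw":0},{"hand":0,"slide":[-3,14,9],"yaw":0}]'
python3 - <<'E'
from h import *
np.set_printoptions(suppress=True,precision=1)
im=capture("top"); hsv=cv2.cvtColor(im,cv2.COLOR_BGR2HSV)
w=((hsv[...,1]<60)&(hsv[...,2]>110)); w[:145]=0;w[245:]=0; w[:,:100]=0;w[:,225:]=0
a=np.radians(28);R=np.array([[np.cos(a),-np.sin(a)],[np.sin(a),np.cos(a)]])
for c in cv2.findContours(w.astype(np.uint8),0,1)[0]:
    if cv2.contourArea(c)>60:
        m=np.zeros_like(w,np.uint8); cv2.drawContours(m,[c],-1,1,-1); r=rect(m,.051); print(r,(r[0]-[525.6,240.4])@R)
cv2.imwrite("pics/top9.png",cv2.resize(im[120:270,80:380],(800,400),interpolation=cv2.INTER_CUBIC))
E
```

```text
time_s: 22.62
tcp_pos: [0.4854, 0.3062, 0.1161]
ee_rot: [[-0.885, -0.465, -0.001], [-0.465, 0.885, -0.001], [0.001, -0.0, -1.0]]
wrist_force: [1.1, 0.1, 0.2]
gripper_width: 0.005
time_s: 23.5
tcp_pos: [0.4556, 0.4492, 0.2055]
ee_rot: [[-0.884, -0.468, 0.0], [-0.468, 0.884, 0.0], [-0.0, 0.0, -1.0]]
wrist_force: [-0.0, 0.2, -0.5]
gripper_width: 0.601
(array([424.8, 276.6]), [np.float64(61.2), np.float64(110.2)], np.float32(27.9)) [-72.   79.3]
(array([563.1, 178.3]), [np.float64(60.4), np.float64(112.1)], np.float32(28.2)) [  4.  -72.4]
(array([653.7, 419.9]), [np.float64(26.3), np.float64(59.0)], np.float32(89.1)) [197.4  98.3]
```

```bash
python3 -m inch '[{"hand":0,"slide":[-1.5,-4.7,0],"yaw":0},{"hand":0,"slide":[-3,-9.4,0],"yaw":0},{"hand":0,"slide":[-4.5,-14.1,0],"yaw":0},{"hand":0,"slide":[-5.8,-18.7,0],"yaw":0},{"hand":0,"slide":[-5.8,-18.7,-4],"yaw":0},{"hand":0,"slide":[-5.8,-18.7,-8],"yaw":0},{"hand":0,"slide":[-5.8,-18.7,-9.3],"yaw":0},{"hand":0,"slide":[-5.8,-18.7,-9.3],"yaw":0},{"hand":0,"slide":[-5.8,-18.7,-9.3],"yaw":0}]'
```

```text
time_s: 24.68
tcp_pos: [0.3986, 0.2601, 0.1144]
ee_rot: [[-0.885, -0.465, 0.002], [-0.465, 0.885, 0.002], [-0.002, 0.001, -1.0]]
wrist_force: [-0.5, 0.7, -0.5]
gripper_width: 0.996
```

```bash
python3 -m inch '[{"hand":0,"slide":[-0.1,0.2,-0.2],"yaw":0},{"hand":0.4,"slide":[-0.1,0.2,-0.2],"yaw":0},{"hand":0.4,"slide":[-0.1,0.2,-0.2],"yaw":0},{"hand":0.4,"slide":[-0.1,0.2,-0.2],"yaw":0},{"hand":0.4,"slide":[-0.1,0.2,-0.2],"yaw":0},{"hand":0.4,"slide":[-0.1,0.2,0.6],"yaw":0},{"hand":0.4,"slide":[-0.1,0.2,1.5],"yaw":0},{"hand":0.4,"slide":[-0.1,0.2,3],"yaw":0},{"hand":0.4,"slide":[-0.1,0.2,3],"yaw":0}]'; python3 - <<'E'
from h import *
print(np.mean([(capture("side"),np.r_[sense()["wrist_force"],sense()["moment"]])[1] for i in range(6)],0))
cv2.imwrite("pics/side9.png",cv2.resize(capture("side")[200:330,150:330],(800,578),interpolation=cv2.INTER_CUBIC))
E
```

```text
time_s: 25.8
tcp_pos: [0.3974, 0.2621, 0.1447]
ee_rot: [[-0.885, -0.465, 0.002], [-0.465, 0.885, 0.003], [-0.003, 0.001, -1.0]]
wrist_force: [-0.3, 0.4, -0.1]
gripper_width: 0.681
[ 0.08638166 -0.30856304 -1.27109844 -0.01046552  0.05447852  0.00212008]
```

View pics/side9.png

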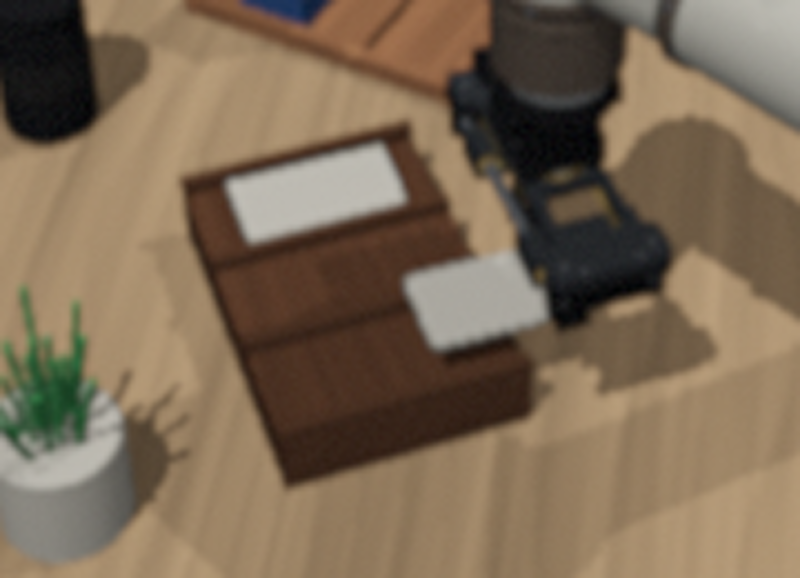

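The coaster is held level by its front end (−1.27 N). I'll carry it to the near bay.

```bash
python3 -m inch '[{"hand":0.4,"slide":[0,-1,2],"yaw":0},{"hand":0.4,"slide":[0.4,-4,4],"yaw":-0.1},{"hand":0.4,"slide":[0.9,-8,5],"yaw":-0.2},{"hand":0.4,"slide":[1.4,-12,5],"yaw":-0.3},{"hand":0.4,"slide":[1.9,-16,5],"yaw":-0.4},{"hand":0.4,"slide":[2.5,-20,5],"yaw":-0.5},{"hand":0.4,"slide":[3,-24,5],"yaw":-0.6},{"hand":0.4,"slide":[3.6,-28,5],"yaw":-0.7},{"hand":0.4,"slide":[4.1,-31,5],"yaw":-0.8},{"hand":0.4,"slide":[4.3,-33,5],"yaw":-0.83}]'
python3 -m inch '[{"hand":0.4,"slide":[0,0,-3],"yaw":0},{"hand":0.4,"slide":[0,0,-6],"yaw":0},{"hand":0.4,"slide":[0,0,-9],"yaw":0},{"hand":0.4,"slide":[0,0,-9],"yaw":0},{"hand":0.4,"slide":[0,0,-9],"yaw":0}]'
```

```text
time_s: 27.4
tcp_pos: [0.4398, -0.0698, 0.1929]
ee_rot: [[-0.94, 0.342, -0.001], [0.342, 0.94, -0.0], [0.001, -0.0, -1.0]]
wrist_force: [0.1, 1.1, -1.2]
gripper_width: 0.682
time_s: 28.02
tcp_pos: [0.4406, -0.0684, 0.104]
ee_rot: [[-0.941, 0.339, 0.001], [0.339, 0.941, -0.0], [-0.001, 0.0, -1.0]]
wrist_force: [0.7, -0.7, -0.7]
gripper_width: 0.681
```

```bash
python3 -m inch '[{"hand":0.4,"slide":[0,0,-1.5],"yaw":0},{"hand":0.4,"slide":[0,0,-2.4],"yaw":0},{"hand":0.4,"slide":[0,0,-2.5],"yaw":0},{"hand":0.3,"slide":[0,0,-2.5],"yaw":0},{"hand":0.15,"slide":[0,0,-2.5],"yaw":0},{"hand":0.15,"slide":[0,0,-2.5],"yaw":0},{"hand":0.15,"slide":[0,0,0],"yaw":0},{"hand":0.5,"slide":[0,0,5],"yaw":0},{"hand":1,"slide":[0,0,9],"yaw":0},{"hand":1,"slide":[0,0,11.6],"yaw":0}]'
python3 -m inch '[{"hand":1,"slide":[2,3,0],"yaw":0.1},{"hand":1,"slide":[4,6,0],"yaw":0.2},{"hand":1,"slide":[6,9,0],"yaw":0.3},{"hand":1,"slide":[8,12,0],"yaw":0.4},{"hand":1,"slide":[10,15,0],"yaw":0.5},{"hand":1,"slide":[12,18,0],"yaw":0.6},{"hand":1,"slide":[14,21,0],"yaw":0.7},{"hand":1,"slide":[16,24.5,0],"yaw":0.83},{"hand":1,"slide":[18.5,28,0],"yaw":0.83},{"hand":1,"slide":[18.5,28,0],"yaw":0.83}]'
python3 -m inch '[{"hand":1,"slide":[0,0,-4],"yaw":0},{"hand":1,"slide":[0,0,-8],"yaw":0},{"hand":1,"slide":[0,0,-10.3],"yaw":0},{"hand":1,"slide":[0,0,-10.3],"yaw":0},{"hand":1,"slide":[0,0,-10.3],"yaw":0}]'
```

```text
time_s: 29.28
tcp_pos: [0.4402, -0.0685, 0.2216]
ee_rot: [[-0.941, 0.339, 0.003], [0.339, 0.941, 0.001], [-0.003, 0.002, -1.0]]
wrist_force: [0.9, 0.5, 0.6]
gripper_width: 0.595
time_s: 30.52
tcp_pos: [0.6258, 0.2136, 0.2183]
ee_rot: [[-0.884, -0.467, -0.0], [-0.467, 0.884, -0.0], [0.0, -0.0, -1.0]]
wrist_force: [0.0, -0.6, -0.3]
gripper_width: 0.008
time_s: 31.15
tcp_pos: [0.6244, 0.2108, 0.1164]
ee_rot: [[-0.886, -0.465, -0.0], [-0.465, 0.886, -0.0], [0.0, 0.0, -1.0]]
wrist_force: [-0.8, 0.1, -0.6]
gripper_width: 0.006
```

```bash
python3 -m inch '[{"hand":1,"slide":[-0.8,-0.4,0],"yaw":0},{"hand":1,"slide":[-1.6,-0.8,0],"yaw":0},{"hand":1,"slide":[-2.4,-1.3,0],"yaw":0},{"hand":1,"slide":[-3.2,-1.7,0],"yaw":0},{"hand":1,"slide":[-4,-2.1,0],"yaw":0},{"hand":1,"slide":[-4.8,-2.6,0],"yaw":0},{"hand":1,"slide":[-5.5,-2.9,0],"yaw":0},{"hand":1,"slide":[-6.1,-3.3,0],"yaw":0},{"hand":1,"slide":[-6.6,-3.5,0],"yaw":0},{"hand":1,"slide":[-6.6,-3.5,0],"yaw":0}]'
python3 -m inch '[{"hand":1,"slide":[0.4,0.2,0],"yaw":0},{"hand":0.5,"slide":[0.4,0.2,4],"yaw":0},{"hand":0,"slide":[0.4,0.2,9],"yaw":0},{"hand":0,"slide":[-1,5,9],"yaw":0},{"hand":0,"slide":[-3,10,9],"yaw":0},{"hand":0,"slide":[-6,15,9],"yaw":0},{"hand":0,"slide":[-9,19,9],"yaw":0},{"hand":0,"slide":[-9,19,9],"yaw":0}]'
python3 - <<'E'
from h import *
np.set_printoptions(suppress=True,precision=1)
im=capture("top"); hsv=cv2.cvtColor(im,cv2.COLOR_BGR2HSV)
w=((hsv[...,1]<60)&(hsv[...,2]>110)); w[:120]=0;w[270:]=0; w[:,:100]=0;w[:,360:]=0
def T(p,c,a):
    a=np.radians(a); return (p-np.array(c))@np.array([[np.cos(a),-np.sin(a)],[np.sin(a),np.cos(a)]])
for c in cv2.findContours(w.astype(np.uint8),0,1)[0]:
    if cv2.contourArea(c)>300:
        m=np.zeros_like(w,np.uint8); cv2.drawContours(m,[c],-1,1,-1)
        for z in(.051,.014,.128): r=rect(m,z); print(z,r,"rack",T(r[0],[525.6,240.4],28),"tray",T(r[0],[514,-169.1],-19.93))
cv2.imwrite("pics/top10.png",cv2.resize(im[120:270,80:380],(800,400),interpolation=cv2.INTER_CUBIC))
E
```

```text
time_s: 32.4
tcp_pos: [0.5583, 0.1762, 0.1161]
ee_rot: [[-0.885, -0.465, -0.001], [-0.465, 0.885, -0.0], [0.001, 0.0, -1.0]]
wrist_force: [0.3, 0.3, -0.9]
gripper_width: 0.006
time_s: 33.4
tcp_pos: [0.4672, 0.3694, 0.206]
ee_rot: [[-0.883, -0.469, -0.0], [-0.469, 0.883, -0.0], [0.0, 0.0, -1.0]]
wrist_force: [-0.3, -0.6, 1.3]
gripper_width: 0.721
0.051 (array([466.2, -77. ]), [np.float64(59.2), np.float64(108.5)], np.float32(159.3)) rack [-201.5 -252.4] tray [-76.3  70.3]
0.014 (array([469. , -78.2]), [np.float64(60.6), np.float64(111.1)], np.float32(159.3)) rack [-199.5 -254.7] tray [-73.3  70.1]
0.128 (array([460.4, -74.5]), [np.float64(56.2), np.float64(103.1)], np.float32(159.3)) rack [-205.4 -247.4] tray [-82.6  70.7]
0.051 (array([499.2, 143.8]), [np.float64(59.9), np.float64(111.7)], np.float32(27.9)) rack [-68.7 -72.9] tray [-120.6  289.1]
0.014 (array([502.8, 147.9]), [np.float64(61.3), np.float64(114.4)], np.float32(27.9)) rack [-63.6 -71. ] tray [-118.6  294.2]
0.128 (array([491.7, 135.3]), [np.float64(56.9), np.float64(106.1)], np.float32(27.9)) rack [-79.3 -76.9] tray [-124.7  278.6]
0.051 (array([ 575.5, -263.4]), [np.float64(60.5), np.float64(60.6)], np.float32(69.7)) rack [-192.5 -468.3] tray [ 90.  -67.7]
0.014 (array([ 581. , -269.1]), [np.float64(62.0), np.float64(62.0)], np.float32(69.7)) rack [-190.3 -475.9] tray [ 97.1 -71.2]
0.128 (array([ 564.2, -251.6]), [np.float64(57.5), np.float64(57.6)], np.float32(69.7)) rack [-196.9 -452.5] tray [ 75.3 -60.4]
0.051 (array([648.2, -68.3]), [np.float64(59.9), np.float64(60.9)], np.float32(161.0)) rack [ -36.7 -330.1] tray [ 91.8 140.5]
0.014 (array([655.4, -69.3]), [np.float64(61.3), np.float64(62.3)], np.float32(161.0)) rack [ -30.8 -334.4] tray [ 98.9 142. ]
0.128 (array([633.3, -66.2]), [np.float64(56.9), np.float64(57.8)], np.float32(161.0)) rack [ -48.8 -321.3] tray [ 77.1 137.4]
```

View pics/top10.png

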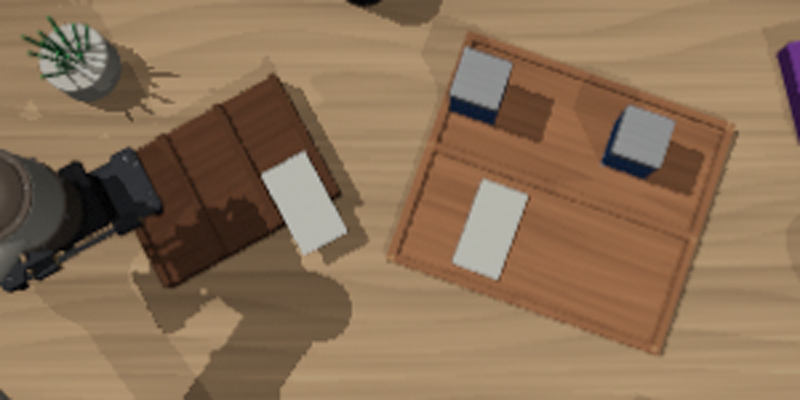

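Coaster A lies flat in the near bay (tray −73,70) and B overhangs by about 41 mm. Next I'll grip B.

```bash
python3 -m inch '[{"hand":0,"slide":[0,-5,0],"yaw":0},{"hand":0,"slide":[0,-10,0],"yaw":0},{"hand":0,"slide":[0.2,-15,0],"yaw":0},{"hand":0,"slide":[0.4,-20,0],"yaw":0},{"hand":0,"slide":[0.6,-23.9,0],"yaw":0},{"hand":0,"slide":[0.6,-23.9,-4],"yaw":0},{"hand":0,"slide":[0.6,-23.9,-8],"yaw":0},{"hand":0,"slide":[0.6,-23.9,-9.4],"yaw":0},{"hand":0,"slide":[0.6,-23.9,-9.4],"yaw":0},{"hand":0,"slide":[0.6,-23.9,-9.4],"yaw":0}]'
```

```text
time_s: 34.7
tcp_pos: [0.4759, 0.1279, 0.1135]
ee_rot: [[-0.885, -0.465, 0.002], [-0.465, 0.885, 0.001], [-0.003, -0.0, -1.0]]
wrist_force: [0.4, 0.7, 0.6]
gripper_width: 1.001
```

```bash
python3 -m inch '[{"hand":0,"slide":[-0.2,0.2,-0.2],"yaw":0},{"hand":0.4,"slide":[-0.2,0.2,-0.2],"yaw":0},{"hand":0.4,"slide":[-0.2,0.2,-0.2],"yaw":0},{"hand":0.4,"slide":[-0.2,0.2,-0.2],"yaw":0},{"hand":0.4,"slide":[-0.2,0.2,-0.2],"yaw":0},{"hand":0.4,"slide":[-0.2,0.2,0.6],"yaw":0},{"hand":0.4,"slide":[-0.2,0.2,1.5],"yaw":0},{"hand":0.4,"slide":[-0.2,0.2,3],"yaw":0},{"hand":0.4,"slide":[-0.2,0.2,5],"yaw":0},{"hand":0.4,"slide":[-0.2,0.2,7],"yaw":0}]'
python3 -m inch '[{"hand":0.4,"slide":[0,-1,1],"yaw":-0.1},{"hand":0.4,"slide":[-0.8,-4.5,1],"yaw":-0.2},{"hand":0.4,"slide":[-1.7,-8,1],"yaw":-0.3},{"hand":0.4,"slide":[-2.6,-12,1],"yaw":-0.4},{"hand":0.4,"slide":[-3.6,-16,1],"yaw":-0.5},{"hand":0.4,"slide":[-4.6,-20,1],"yaw":-0.6},{"hand":0.4,"slide":[-5.6,-24,1],"yaw":-0.7},{"hand":0.4,"slide":[-6.5,-28,1],"yaw":-0.8},{"hand":0.4,"slide":[-7.2,-31.1,1],"yaw":-0.83},{"hand":0.4,"slide":[-7.2,-31.1,0],"yaw":-0.83}]'
python3 -m inch '[{"hand":0.4,"slide":[0,0,-3],"yaw":0},{"hand":0.4,"slide":[0,0,-6],"yaw":0},{"hand":0.4,"slide":[0,0,-8],"yaw":0},{"hand":0.4,"slide":[0,0,-8],"yaw":0},{"hand":0.4,"slide":[0,0,-8],"yaw":0}]'
```

```text
time_s: 35.95
tcp_pos: [0.4728, 0.1295, 0.1834]
ee_rot: [[-0.885, -0.465, 0.0], [-0.465, 0.885, 0.0], [-0.0, 0.0, -1.0]]
wrist_force: [0.0, 0.1, -1.5]
gripper_width: 0.683
time_s: 37.2
tcp_pos: [0.4008, -0.183, 0.183]
ee_rot: [[-0.939, 0.343, 0.002], [0.343, 0.939, -0.0], [-0.002, 0.001, -1.0]]
wrist_force: [-0.3, 0.6, -0.7]
gripper_width: 0.683
time_s: 37.83
tcp_pos: [0.4016, -0.1812, 0.1029]
ee_rot: [[-0.941, 0.338, 0.001], [0.338, 0.941, -0.0], [-0.001, 0.0, -1.0]]
wrist_force: [-0.5, -0.8, -1.3]
gripper_width: 0.677
```

```bash
python3 -m inch '[{"hand":0.4,"slide":[0,0,-1.5],"yaw":0},{"hand":0.4,"slide":[0,0,-2.3],"yaw":0},{"hand":0.4,"slide":[0,0,-2.4],"yaw":0},{"hand":0.3,"slide":[0,0,-2.4],"yaw":0},{"hand":0.15,"slide":[0,0,-2.4],"yaw":0},{"hand":0.15,"slide":[0,0,-2.4],"yaw":0},{"hand":0.15,"slide":[0,0,0],"yaw":0},{"hand":0,"slide":[0,0,5],"yaw":0},{"hand":0,"slide":[0,0,9],"yaw":0},{"hand":0,"slide":[0,0,12],"yaw":0}]'
python3 -m inch '[{"hand":0,"slide":[5,2.5,0],"yaw":0},{"hand":0,"slide":[10,5,0],"yaw":0},{"hand":0,"slide":[15,7.5,0],"yaw":0},{"hand":0,"slide":[20,10,0],"yaw":0},{"hand":0,"slide":[23.2,11.5,0],"yaw":0},{"hand":0,"slide":[23.2,11.5,0],"yaw":0}]'
python3 - <<'E'
from h import *
im=capture("side"); cv2.imwrite("pics/side11.png",cv2.resize(im[100:240,140:330],(800,589),interpolation=cv2.INTER_CUBIC))
E
```

```text
time_s: 39.08
tcp_pos: [0.401, -0.1815, 0.2244]
ee_rot: [[-0.941, 0.339, 0.003], [0.339, 0.941, -0.0], [-0.003, 0.001, -1.0]]
wrist_force: [-0.9, -0.3, -0.7]
gripper_width: 0.991
time_s: 39.83
tcp_pos: [0.6345, -0.0653, 0.2212]
ee_rot: [[-0.941, 0.338, -0.0], [0.338, 0.941, -0.0], [0.0, -0.0, -1.0]]
wrist_force: [-0.5, -0.6, -0.4]
gripper_width: 1.001
```

View pics/side11.png

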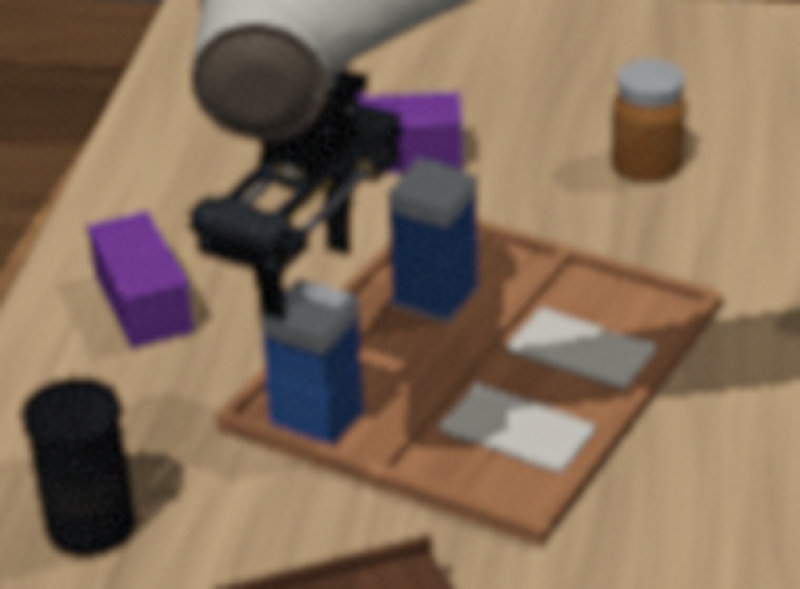

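Both coasters lie flat in the near bay. The open hand straddles tin1 at (312,370), and I'll bring that tin inward.

```bash
python3 -m inch '[{"hand":0,"slide":[0,0,-3],"yaw":0},{"hand":0,"slide":[0,0,-6],"yaw":0},{"hand":0,"slide":[0,0,-7],"yaw":0},{"hand":0,"slide":[0,0,-7],"yaw":0},{"hand":0.37,"slide":[0,0,-7],"yaw":0},{"hand":0.37,"slide":[0,0,-7],"yaw":0},{"hand":0.37,"slide":[0,0,-7],"yaw":0},{"hand":0.37,"slide":[0,0,-7],"yaw":0},{"hand":0.37,"slide":[0,0,-6.5],"yaw":0},{"hand":0.37,"slide":[0,0,-6],"yaw":0}]'
python3 -m inch '[{"hand":0.37,"slide":[-0.6,-0.8,0],"yaw":0},{"hand":0.37,"slide":[-1,-1.7,0],"yaw":0},{"hand":0.37,"slide":[-1.3,-2.5,0],"yaw":0},{"hand":0.37,"slide":[-1.6,-3.2,0],"yaw":0},{"hand":0.37,"slide":[-1.6,-3.2,-0.5],"yaw":0},{"hand":0.37,"slide":[-1.6,-3.2,-0.9],"yaw":0},{"hand":0.37,"slide":[-1.6,-3.2,-1],"yaw":0},{"hand":0.3,"slide":[-1.6,-3.2,-1],"yaw":0},{"hand":0.1,"slide":[-1.6,-3.2,-1],"yaw":0},{"hand":0,"slide":[-1.6,-3.2,-1],"yaw":0}]'
python3 -m inch '[{"hand":0,"slide":[0,0,0],"yaw":0},{"hand":0,"slide":[0,0,4],"yaw":0},{"hand":0,"slide":[0,0,9],"yaw":0},{"hand":0,"slide":[-5,5,11],"yaw":0.1},{"hand":0,"slide":[-10,10,11],"yaw":0.2},{"hand":0,"slide":[-15,15,11],"yaw":0.3},{"hand":0,"slide":[-18,20,11],"yaw":0.4},{"hand":0,"slide":[-20,25,11],"yaw":0.5},{"hand":0,"slide":[-20,30,11],"yaw":0.5},{"hand":0,"slide":[-20,30,11],"yaw":0.5}]'
cat > chk.py <<'E'
from h import *
np.set_printoptions(suppress=True,precision=1)
im=capture("top"); hsv=cv2.cvtColor(im,cv2.COLOR_BGR2HSV)
w=((hsv[...,1]<60)&(hsv[...,2]>95)); w[:120]=0;w[270:]=0; w[:,:220]=0;w[:,360:]=0
a=np.radians(-19.93);R=np.array([[np.cos(a),-np.sin(a)],[np.sin(a),np.cos(a)]])
for c in cv2.findContours(w.astype(np.uint8),0,1)[0]:
    if cv2.contourArea(c)>300:
        m=np.zeros_like(w,np.uint8); cv2.drawContours(m,[c],-1,1,-1)
        for z in(.014,.128): r=rect(m,z); print(z,r,"tray",(r[0]-[514,-169.1])@R)
cv2.imwrite("pics/end.png",cv2.resize(im[90:290,60:450],(800,410),interpolation=cv2.INTER_CUBIC))
E
python3 chk.py
```

```text
time_s: 41.12
tcp_pos: [0.6327, -0.0664, 0.1622]
ee_rot: [[-0.941, 0.339, -0.001], [0.339, 0.941, 0.0], [0.001, -0.0, -1.0]]
wrist_force: [-0.4, -0.0, -1.5]
gripper_width: 0.665
time_s: 42.38
tcp_pos: [0.6171, -0.0983, 0.1523]
ee_rot: [[-0.941, 0.339, 0.001], [0.339, 0.941, 0.0], [-0.0, 0.0, -1.0]]
wrist_force: [-0.7, -0.1, 1.1]
gripper_width: 0.843
time_s: 43.62
tcp_pos: [0.4165, 0.2051, 0.2628]
ee_rot: [[-0.987, -0.159, 0.002], [-0.159, 0.987, 0.002], [-0.002, 0.001, -1.0]]
wrist_force: [-0.3, -1.1, 0.2]
gripper_width: 0.999
0.014 (array([ 428.6, -190.5]), [np.float64(60.5), np.float64(111.3)], np.float32(159.2)) tray [-73.  -49.2]
0.128 (array([ 422.9, -178.7]), [np.float64(56.1), np.float64(103.3)], np.float32(159.2)) tray [-82.4 -40.1]
0.014 (array([469. , -78.2]), [np.float64(60.6), np.float64(111.1)], np.float32(159.3)) tray [-73.3  70.1]
0.128 (array([460.4, -74.5]), [np.float64(56.2), np.float64(103.1)], np.float32(159.3)) tray [-82.6  70.7]
0.014 (array([ 581. , -268.3]), [np.float64(62.8), np.float64(63.3)], np.float32(70.1)) tray [ 96.8 -70.4]
0.128 (array([ 564.3, -250.8]), [np.float64(58.2), np.float64(58.7)], np.float32(70.1)) tray [ 75.1 -59.7]
0.014 (array([ 638.5, -103.5]), [np.float64(62.3), np.float64(63.2)], np.float32(160.8)) tray [ 94.7 104.1]
0.128 (array([617.6, -98. ]), [np.float64(57.8), np.float64(58.6)], np.float32(160.8)) tray [ 73.2 102.2]
```

View pics/end.png

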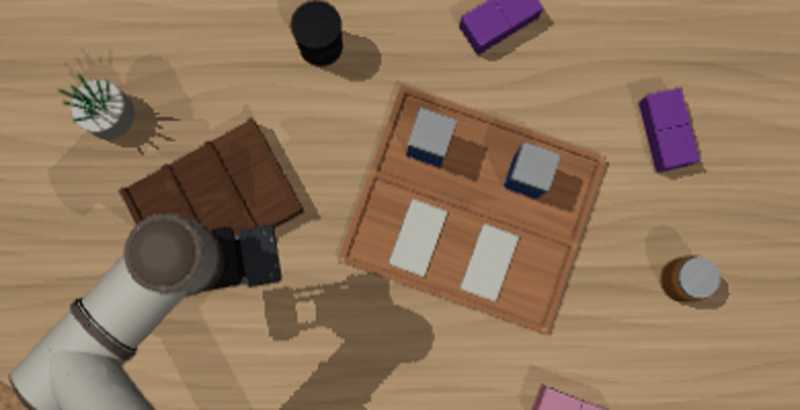

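The final view shows both tins upright on the centre line, at (431,135) and (533,168). Both coasters lie flat in the near bay, at (418,237) and (490,262). The rack is empty and the cup, plant and jar are in place.

```bash
python3 -c 'from station import *;print(finish_job())'
```

```text
the job is handed in; nothing more can be done
None
```

I handed the job in at about 44 s. Both tins stand upright in the far bay and both coasters lie flat in the near bay.

**Tins:** There was one knocked-over tin and one already standing.
- **Knocked-over tin:** I pushed it clear of the standing tin, gripped it near the lid and let it pivot upright in stages with a loosened grip. The first try slipped and dropped the tin from a small height; regripping slightly firmer worked.
- **Standing tin (tin1):** it was knocked about 14 mm towards the rim during the run, so I moved it back inward.

**Coasters:** Only two were present. I pushed each one out of its lane from behind, gripped the overhanging end and set it down from about 5 mm.

**Last checks from the top camera, in the tray frame (bay centre lines at x = ±72.5 mm):**

| Item | x (mm) | y (mm) | Offset from centre line (mm) |
|---|---|---|---|
| Righted tin | 75 | −60 | about 3 |
| tin1 | 73 | 102 | about 1 |
| Coaster from the left lane | −73 | 70 | about 1 |
| Coaster from the right lane | −73 | −49 | about 0.5 |

- **Clearances:** the coasters are about 59 mm apart. The cup, plant, jar and look-alike tins appear where they were, judged by eye.
- **Robot:** the gripper was open and clear of everything at the end.
- **Not checked:** no check failed at the end, but I judged uprightness and flatness from the pictures and did not measure tilt directly.

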